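Point out the two flaws in a freshly coated panel

ROBOT

A 6-joint arm with a two-finger parallel gripper is mounted at the origin on the work surface. World frame = base frame: x ahead of the robot, y to its left, z up, the work surface at z = 0. Lengths are in m, angles in degrees, forces in N, time in s.
With the tool pointing down it reaches from about 0.35 to 0.875 m from the base axis. Payload 15.5 kg.
Tool frame: the origin (TCP) lies at the very end of the fingers, on their centre line; the grasp point (between the pads) lies 19 mm behind it; z points along the fingers, y is the direction in which the jaws open and shut (so a half turn about z gives the same grasp; the last joint's range is limited). The gripper opens to 85 mm and grips with 20 to 120 N. Pads are 22 mm wide; open, the fingers measure 114 mm over their backs; the gripper's body (76 mm by 85 mm) begins 54 mm behind the grasp point. The pads swing forward as they close: fully open they stand 13 mm farther back than shut.
Start: joints at [-78.467, 28.281, 77.091, -0, 74.628, -5.472], TCP at [0.183, -0.598, 0.231] pointing down, gripper open.
Joint ranges: [-166.48, 166.48], [-47.26, 123.95], [12.59, 153.08], [-70.14, 250.14], [6.76, 159.57], [-176.63, 176.63]. Speed limits (degrees/s): [108.29, 108.29, 147.25, 172.46, 172.46, 172.46].

INTERFACE

Orientations are given as [roll, pitch, yaw] about the fixed x, y, z axes, in that order (R = Rz(yaw) Ry(pitch) Rx(roll)).
In Python, from cell import * gives the robot as it stands.
- The arm moves only by the tool move_arm, never from a script. Its argument "targets" is text: rows parted by semicolons, each of 7 numbers parted by spaces: the shift along the world's x, y, z in cm, then the turn, a rotation vector about the world's x, y, z in degrees, then the closure, from 0 (fully open) to 1 (shut). A call has 1 to 10 rows; each row is the pose to reach, as a shift and turn from the pose measured when the call began; what a row does not reach only later rows make up. A row lasts 1/10 s, in which the tool goes at most 50 mm and 8.59 degrees, less where a joint would pass 70% of its speed; a pose out of reach is approached as far as the arm can. A call with a gripper value outside its range is refused whole. The fingers move at their own pace and stop on an object; "newtons" is the grip in N (left out, the last holds). Time passes only in rows, so rows that repeat a pose let the fingers close. It gives the time, the measured TCP pose, the force and the opening at its end, in the units of the state.
- get_state(): the state, without advancing time (a new reading comes with each control period).
- camera(name): name is "scene" or "top" or "wrist"; returns (picture, depth): 420x560x3 uint8, blue, green, red; 420x560 float32, m along the optical axis (not along the pixel's ray), 0 where there is no reading.
- camera_info(name): a dict with "camera_matrix" (3x3 intrinsics, pixels), "k1" (the pictures are not rectified: a ray, as slopes to the right and down, at radius r is drawn at 1 + k1 r^2 times it, then the intrinsics apply), "pose" (4x4, takes a point from camera to world coordinates). Camera axes: x right, y down, z forward; pixel columns grow to the right and rows downward; lengths in m; the calibration is good to about 2 mm. A picture is of the moment at which its call begins: read the wrist's pose just before it. camera_info takes no time and is no camera call; for the wrist camera it gives the pose at the moment of the call.
- job_done(): hands the job in, once; it reports no verdict.
Trained networks look in the newest picture that a camera, given by its name, has taken for a name from the list of things; names that differ only in an ending like _2 or _b are one class to them, and where a whole thing is asked for, a point or a joint stands for the part that bears it (a point fixed in the world has none). Each returns a list of dicts, best first, with "conf" (0 to 1); they miss things now and then, are a little off and sometimes report something else, mostly with a low value. They report only what shows in the picture. A call takes as long as a camera call.
- find_in(camera, thing): "extent" ([centre column, centre row, width, height] in pixels, round what is visible of it).
- regions_of(camera, thing): "mask" (420x560 bool, what is visible of it) and "extent" ([centre column, centre row, width, height] in pixels, round what is visible of it).
The state is a dict: "time": time; "joint_positions": joint angles; "joint_vel": joint speeds; "effort": joint torques, N m; "position": TCP position; "orientation": TCP orientation; "ft_force": force on the tool from outside, world axes, zero at the start; "ft_torque": the same for the moment, N m; "finger_gap": opening from 0.0 (shut) to 1.0 (fully open).
Only numpy, scipy, OpenCV 4.12 (cv2) and the standard library are available. Lean on these libraries where they do the work, as an engineer would, in place of code of your own. Each camera call takes 0.05 s, during which the arm holds its last target.

TASK

The wood-and-resin panel has just been coated and is still wet, so touch neither it nor the things standing around it. Show the finisher where it needs rework: from straight above, point the fingertips at the black open knot, about 3 cm over it, and stay there for two seconds; then do the same at the white filler patch. Do not bring the hand down low over the brass inlay or the green dot, also not in passing, and when both flaws are shown raise the hand well clear, 15 cm or more above the panel.

Things in the scene. Friction and masses are not known exactly. Their poses are not given: they have to be found in the camera images.
- panel: Fixed panel lying level on four small yellow cone stands: 280 x 380 x 34 mm (x, y, z), brown wood with a 30 mm strip of clear amber resin along its +x edge. Origin on the bench under the panel's centre; the panel's flat top is 80 mm above the origin (its underside 46 mm). It does not move. All four marks lie flat on its top, at least 80 mm apart, centre to centre.
- knot (a point): FIRST TARGET: centre of the open knot, on the panel's top surface: a near-black round mark 36 mm across with three black cracks running out of it to 28 mm from the centre. Flat (1.5 mm proud at most). Its z axis points up.
- patch (a point): SECOND TARGET: centre of the filler patch, on the panel's top surface: an irregular white blotch about 36 mm across. Flat (1 mm). Its z axis points up.
- inlay (a point): Not to be pointed at: centre of the decorative brass inlay, a round golden disc 36 mm across with a ring in it, flat on the panel's top.
- dot (a point): Not to be pointed at: centre of the green dot, a plain round bright green mark 36 mm across, flat on the panel's top.
- sealer: Loose bystander, leave alone: green plastic bottle with a black cap, 64 mm across, 150 mm high, standing on the bench beyond the panel's +y end. Origin at the centre of its underside.
- cup: Loose bystander, leave alone: white plastic cup, 72 mm across the rim, 85 mm high, standing on the bench beyond the panel's -y end. Origin at the centre of its underside.
- sander: Loose bystander, leave alone: sanding block, cork with a blue grip, 60 x 110 x 42 mm, lying on the bench beyond the panel's resin edge. Origin at the centre of its underside.
- panel_top (a point): Centre of the panel's top surface, in the middle of its 280 x 380 mm outline, 80 mm above the bench; z up.

How it is judged:
By the outcome, as a careful person would: the job done as asked, in the order asked, and still so for the second after the job is handed in, with the robot touching nothing.
It also fails if it takes over 40 s, if anything falls off the work surface, if the arm or the gripper's body presses on something with over 40 N, if the wrist force passes 120 N, or if a joint passes its speed limit or range.

## Working session

There is one attempt and no reset: what is moved stays moved. The work goes in short steps, Python scripts to look and compute and a tool call to move; the robot and the scene stay as the last step left them, time stands still between calls to the robot, and variables do not carry over. Pictures are saved under pics/ and viewed, and the job is handed in when it is done.

Besides the shell and the picture viewer there is one more tool, called after ">>>" as name(argument=value, ...) on one line, values as JSON. move_arm: Moves the arm, as the interface text tells. Its arguments: {"type":"object","properties":{"targets":{"type":"string"},"newtons":{"type":"number"}},"required":["targets"]}

```bash
mkdir -p pics; cat > h.py <<'E'
from cell import *
import numpy as np, cv2
def world(cam,info,u,v,depth=None,z=None):
    K=np.array(info["camera_matrix"]);k1=info["k1"];T=np.array(info["pose"])
    p=cv2.undistortPoints(np.array([[[u,v]]],float),K,np.array([k1,0,0,0,0.])).ravel()
    d=np.array([p[0],p[1],1.])
    if z is None: s=depth[int(round(v)),int(round(u))]
    else: s=(z-T[2,3])/(T[:3,:3]@d)[2]
    return T[:3,:3]@(d*s)+T[:3,3]
E
python3 - <<'E'
from h import *
s=get_state();print(s["time"],s["position"],s["orientation"],s["finger_gap"])
for c in ["top","scene"]:
    im,d=camera(c);cv2.imwrite(f"pics/{c}1.png",im);i=camera_info(c)
    for t in ["knot","patch","inlay","dot","sealer","cup","sander","panel"]:
        for r in regions_of(c,t)[:2]:
            u,v=r["extent"][:2];ys,xs=np.nonzero(r["mask"])
            print(c,t,round(r["conf"],2),np.round(r["extent"]),np.round(world(c,i,xs.mean(),ys.mean(),z=.08),3),np.round(world(c,i,u,v,z=.08),3),np.round(world(c,i,u,v,d),3))
E
```

```text
0.0 [ 0.18272366 -0.59731476  0.23072341] [-1.79931548e+02 -5.82000616e-03  1.70068795e+01] 0.9994619191879922
top knot 0.79 [321. 202.  14.  15.] [ 0.608 -0.073  0.08 ] [ 0.601 -0.071  0.08 ] [ 0.601 -0.071  0.08 ]
top patch 0.48 [230. 221.  19.  16.] [0.539 0.126 0.08 ] [0.537 0.124 0.08 ] [0.536 0.124 0.081]
top inlay 0.66 [308. 245.  15.  18.] [ 0.504 -0.047  0.08 ] [ 0.502 -0.05   0.08 ] [ 0.502 -0.049  0.081]
top inlay 0.56 [229. 220.  17.  17.] [0.538 0.127 0.08 ] [0.537 0.126 0.08 ] [0.537 0.126 0.084]
top dot 0.47 [235. 172.  16.  19.] [0.644 0.131 0.08 ] [0.647 0.128 0.08 ] [0.646 0.128 0.083]
top sealer 0.93 [142. 206.  40.  35.] [0.548 0.321 0.08 ] [0.548 0.322 0.08 ] [0.542 0.31  0.113]
top sander 0.96 [286. 133.  51.  33.] [0.752 0.021 0.08 ] [0.752 0.023 0.08 ] [0.766 0.024 0.043]
top panel 0.56 [274. 210. 196. 159.] [0.574 0.03  0.08 ] [0.57  0.032 0.08 ] [0.57  0.032 0.081]
scene knot 0.56 [254. 192.  15.  13.] [ 0.603 -0.075  0.08 ] [ 0.606 -0.072  0.08 ] [ 0.608 -0.07   0.083]
scene knot 0.36 [304. 241. 218. 206.] [0.598 0.07  0.08 ] [0.601 0.083 0.08 ] [0.602 0.084 0.082]
scene inlay 0.71 [301. 177.  18.  16.] [ 0.499 -0.05   0.08 ] [ 0.501 -0.047  0.08 ] [ 0.504 -0.044  0.084]
scene dot 0.76 [305. 269.  20.  18.] [0.639 0.13  0.08 ] [0.636 0.131 0.08 ] [0.638 0.132 0.083]
scene sealer 0.84 [422. 329.  56.  63.] [0.557 0.329 0.08 ] [0.558 0.33  0.08 ] [0.571 0.332 0.105]
scene cup 0.88 [247. 146.  34.  36.] [ 0.536 -0.211  0.08 ] [ 0.54  -0.199  0.08 ] [ 0.539 -0.199  0.08 ]
scene cup 0.16 [346. 236.  21.  16.] [0.534 0.126 0.08 ] [0.531 0.124 0.08 ] [0.534 0.126 0.084]
scene sander 0.61 [214. 287.  51.  63.] [0.786 0.06  0.08 ] [0.785 0.064 0.08 ] [0.779 0.045 0.043]
scene panel 0.76 [304. 238. 220. 202.] [0.598 0.07  0.08 ] [0.598 0.079 0.08 ] [0.598 0.08  0.081]
```

```bash
python3 - <<'E'
import cv2,numpy as np
a=cv2.imread("pics/top1.png");b=cv2.imread("pics/scene1.png")
cv2.imwrite("pics/t1z.png",cv2.resize(a[100:320,130:400],None,fx=2.6,fy=2.6))
cv2.imwrite("pics/s1z.png",cv2.resize(b[110:370,170:470],None,fx=2.3,fy=2.3))
E
```

```text
(no output)
```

View pics/t1z.png

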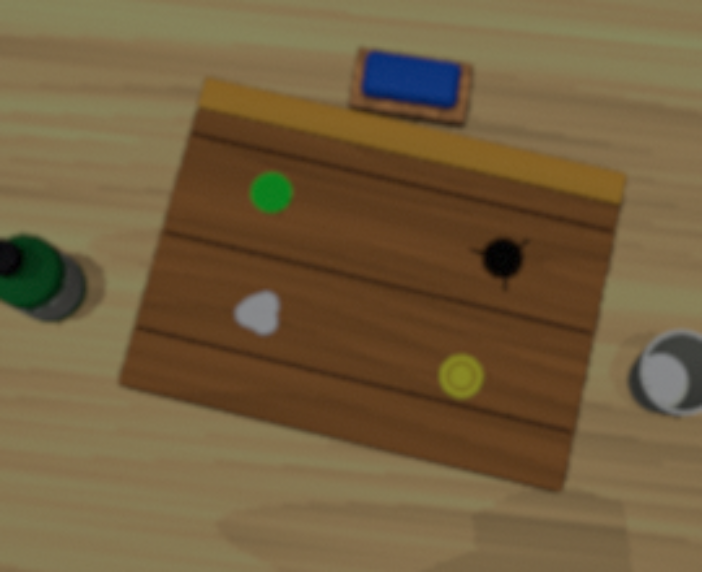

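View pics/s1z.png

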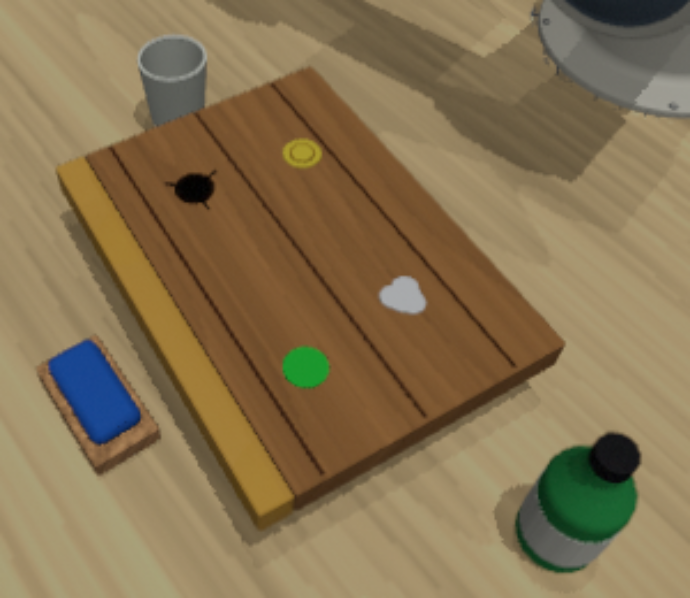

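```bash
python3 - <<'E'
from h import *
for c,ks in [("top",{"knot":(323.5,199.2),"patch":(230.4,220.4)}),("scene",{"knot":(170+194/2.3,110+188/2.3),"patch":(170+403/2.3,110+296/2.3)})]:
    im=cv2.imread(f"pics/{c}1.png").astype(int);i=camera_info(c)
    for k,(u,v) in ks.items():
        g=im.max(2); m=(g<32) if k=="knot" else (im.min(2)>110)
        yy,xx=np.mgrid[:420,:560]; m=m&(np.hypot(xx-u,yy-v)<(9.5 if k=="knot" else 14))
        y,x=np.nonzero(m);print(c,k,m.sum(),x.mean(),y.mean(),x.min(),x.max(),y.min(),y.max(),np.round(world(c,i,x.mean(),y.mean(),z=.081),4),np.round(world(c,i,(x.min()+x.max())/2,(y.min()+y.max())/2,z=.081),4),np.round(world(c,i,u,v,z=.081),4))
E
```

```text
top knot 152 322.88157894736844 198.89473684210526 316 329 192 206 [ 0.6068 -0.0735  0.081 ] [ 0.6065 -0.0727  0.081 ] [ 0.6063 -0.0749  0.081 ]
top patch 180 229.12222222222223 219.84444444444443 221 236 213 227 [0.5378 0.1262 0.081 ] [0.5373 0.1275 0.081 ] [0.5369 0.1233 0.081 ]
scene knot 156 253.93589743589743 191.6153846153846 246 261 186 197 [ 0.6058 -0.0732  0.081 ] [ 0.6064 -0.0741  0.081 ] [ 0.6053 -0.0724  0.081 ]
scene patch 235 344.98297872340424 238.08936170212766 335 354 230 245 [0.5357 0.126  0.081 ] [0.5355 0.1245 0.081 ] [0.5363 0.1273 0.081 ]
```

>>> move_arm(targets="1.5 2 1 0 0 0 1;4 5 2 0 0 0 1;6.8 8.5 3 0 0 0 1;9.6 12 3 0 0 0 1;12.4 15.5 3 0 0 0 1;15.2 19 3 0 0 0 1;18 22.5 3 0 0 0 1;20.8 26 3 0 0 0 1;23.6 29.5 3 0 0 0 1;26.4 33 3 0 0 0 1")

```text
time: 1.9
position: [0.4477, -0.2661, 0.2615]
orientation: [180.0, -0.0, 17.0]
ft_force: [0.6, -1.1, -0.8]
finger_gap: 0.001
```

>>> move_arm(targets="2.8 3.4 0 0 0 0 1;5.6 6.8 0 0 0 0 1;8.4 10.2 0 0 0 0 1;11.2 13.6 0 0 0 0 1;13.5 16.5 0 0 0 0 1;15 18.3 0 0 0 0 1;15.9 19.3 0 0 0 0 1;15.9 19.3 -2 0 0 0 1;15.9 19.3 -4 0 0 0 1;15.9 19.3 -4 0 0 0 1")

```text
time: 2.9
position: [0.6052, -0.0733, 0.2192]
orientation: [-179.9, 0.2, 17.0]
ft_force: [-0.8, 0.4, 0.3]
finger_gap: -0.0
```

```bash
python3 - <<'E'
from h import *
s=get_state();print(s["time"],s["position"])
i=camera_info("wrist");im,d=camera("wrist");cv2.imwrite("pics/w1.png",im)
for t in ["knot","inlay"]:
    for r in regions_of("wrist",t)[:2]:
        u,v=r["extent"][:2];ys,xs=np.nonzero(r["mask"])
        print(t,r["conf"],r["extent"],world(0,i,u,v,z=.081),world(0,i,xs.mean(),ys.mean(),z=.081),world(0,i,u,v,d))
E
```

```text
2.9 [ 0.6051836  -0.07329955  0.21923668]
knot 0.71 [283.1, 193.5, 66.9, 55.8] [ 0.60257315 -0.07836273  0.081     ] [ 0.60727542 -0.07517584  0.081     ] [ 0.60270061 -0.0783196   0.08144468]
inlay 0.78 [218.5, 291.1, 45.4, 34.9] [ 0.50115269 -0.05069342  0.081     ] [ 0.50279501 -0.04940692  0.081     ] [ 0.50089791 -0.05069281  0.0806067 ]
```

View pics/w1.png

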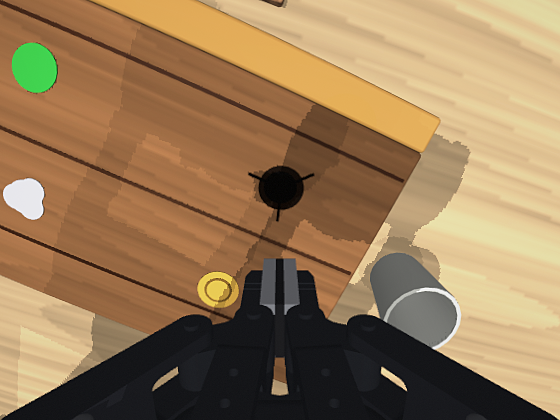

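The wrist view shows the black knot at about (281,188), the fingers shut, and the inlay at (218,291) off to the side. The wrist estimate agrees with the other cameras to about 2 mm.

>>> move_arm(targets="0.2 -0.1 -2 0 0 0 1;0.2 -0.1 -4 0 0 0 1;0.2 -0.1 -6 0 0 0 1;0.2 -0.1 -8 0 0 0 1;0.2 -0.1 -9.5 0 0 0 1;0.2 -0.1 -10.4 0 0 0 1;0.2 -0.1 -10.9 0 0 0 1;0.2 -0.1 -10.9 0 0 0 1;0.2 -0.1 -10.9 0 0 0 1;0.2 -0.1 -10.9 0 0 0 1")

```text
time: 4.05
position: [0.6094, -0.0748, 0.1142]
orientation: [179.9, -0.1, 17.0]
ft_force: [0.4, -0.3, 0.1]
finger_gap: 0.001
```

```bash
python3 - <<'E'
from h import *
s=get_state();print(s["time"],s["position"],s["orientation"])
im,d=camera("scene");cv2.imwrite("pics/s2.png",cv2.resize(im[60:340,130:470],None,fx=2.1,fy=2.1))
im,d=camera("wrist");cv2.imwrite("pics/w2.png",im)
E
```

```text
4.05 [ 0.60937125 -0.07475199  0.11423269] [ 1.79915421e+02 -1.14580882e-01  1.69668316e+01]
```

View pics/s2.png

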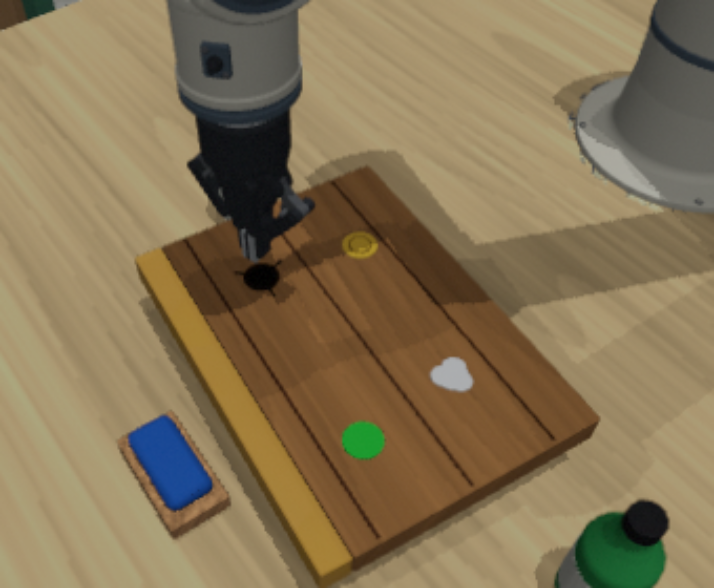

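View pics/w2.png

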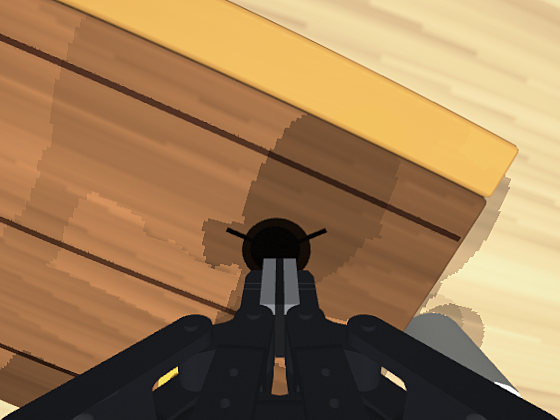

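>>> move_arm(targets="-0.2 0 -0.3 0 0 0 1;-0.2 0 -0.3 0 0 0 1;-0.2 0 -0.3 0 0 0 1;-0.2 0 -0.3 0 0 0 1;-0.2 0 -0.3 0 0 0 1;-0.2 0 -0.3 0 0 0 1;-0.2 0 -0.3 0 0 0 1;-0.2 0 -0.3 0 0 0 1;-0.2 0 -0.3 0 0 0 1;-0.2 0 -0.3 0 0 0 1")

```text
time: 5.15
position: [0.6072, -0.0747, 0.111]
orientation: [179.9, -0.1, 17.0]
ft_force: [0.4, -0.0, -0.3]
finger_gap: 0.001
```

```bash
python3 - <<'E'
from h import *
for k in range(3):
    s=get_state();print(s["time"],s["position"]);i=camera_info("wrist");im,d=camera("wrist")
    y,x=np.nonzero(im.max(2)<25); m=(y<256)&(y>205)&(x>235)&(x<320)
T=np.array(i["pose"]);K=np.array(i["camera_matrix"])
for p in ([.607,-.0743,.081],list(s["position"])):
    q=np.linalg.inv(T)@np.r_[p,1];q=q[:3]/q[2]
    print(cv2.projectPoints(np.array([[q]]).reshape(1,1,3),np.zeros(3),np.zeros(3),K,np.array([i["k1"],0,0,0,0.]))[0])
print(x[m].min(),x[m].max(),y[m].min())
cv2.imwrite("pics/w3.png",im)
E
```

```text
5.15 [ 0.60724593 -0.07469444  0.11101216]
5.2 [ 0.60724515 -0.07469813  0.1110303 ]
5.25 [ 0.60723276 -0.07472823  0.11101278]
[[[275.81463835 247.86788628]]]
[[[276.38825714 276.81798468]]]
236 319 217
```

View pics/w3.png

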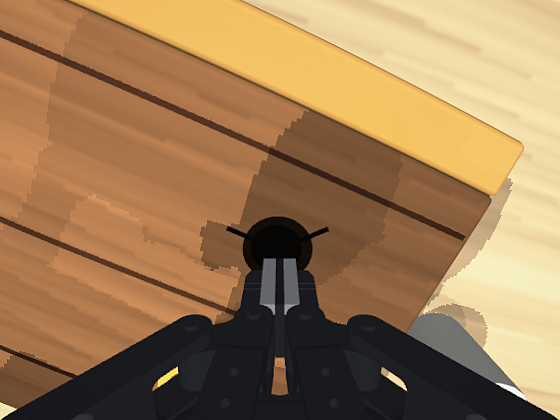

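The knot's centre shows at about (278,247) and projects to (276,248), so the aim is within roughly 1 mm. I'll hold here.

>>> move_arm(targets="0 0 0 0 0 0 1;0 0 0 0 0 0 1;0 0 0 0 0 0 1;0 0 0 0 0 0 1;0 0 0 0 0 0 1;0 0 0 0 0 0 1;0 0 0 0 0 0 1;0 0 0 0 0 0 1;0 0 0 0 0 0 1;0 0 0 0 0 0 1")

```text
time: 6.3
position: [0.6072, -0.0747, 0.111]
orientation: [179.9, -0.1, 17.0]
ft_force: [-0.1, 0.4, -0.2]
finger_gap: -0.002
```

>>> move_arm(targets="0 0 0 0 0 0 1;0 0 0 0 0 0 1;0 0 0 0 0 0 1;0 0 0 0 0 0 1;0 0 0 0 0 0 1;0 0 0 0 0 0 1")

```text
time: 6.9
position: [0.6072, -0.0747, 0.111]
orientation: [179.9, -0.1, 17.0]
ft_force: [-0.3, 0.6, -1.0]
finger_gap: 0.002
```

>>> move_arm(targets="0 0 1 0 0 0 1;0 0 3 0 0 0 1;0 0 6 0 0 0 1;0 0 9 0 0 0 1;0 0 12 0 0 0 1;0 0 14 0 0 0 1;0 0 15 0 0 0 1;-0.5 1.5 15 0 0 0 1;-1.5 4.5 15 0 0 0 1;-2.5 7.5 15 0 0 0 1")

```text
time: 7.9
position: [0.581, 0.0016, 0.2599]
orientation: [180.0, -0.0, 16.9]
ft_force: [0.8, 0.0, 0.1]
finger_gap: -0.001
```

>>> move_arm(targets="-1.2 3.5 0 0 0 0 1;-2.4 7 0 0 0 0 1;-3.5 10 0 0 0 0 1;-4.1 11.7 0 0 0 0 1;-4.4 12.4 0 0 0 0 1;-4.4 12.4 0 0 0 0 1;-4.4 12.4 -2 0 0 0 1;-4.4 12.4 -4 0 0 0 1;-4.4 12.4 -4 0 0 0 1;-4.4 12.4 -4 0 0 0 1")

```text
time: 8.9
position: [0.5371, 0.1249, 0.2199]
orientation: [180.0, 0.0, 16.9]
ft_force: [1.0, 0.0, 0.4]
finger_gap: 0.003
```

```bash
python3 - <<'E'
from h import *
s=get_state();print(s["time"],s["position"])
i=camera_info("wrist");im,d=camera("wrist");cv2.imwrite("pics/w4.png",im)
for r in regions_of("wrist","patch")[:2]:
    u,v=r["extent"][:2];ys,xs=np.nonzero(r["mask"])
    print(r["conf"],r["extent"],world(0,i,u,v,z=.081),world(0,i,xs.mean(),ys.mean(),z=.081))
m=(im.min(2)>190).astype(np.uint8);n,l,st,ce=cv2.connectedComponentsWithStats(m)
for k in range(1,n):
    if st[k,4]>400: print(st[k],ce[k],world(0,i,*ce[k],z=.081))
E
```

```text
8.9 [0.53709722 0.12489452 0.21993991]
0.85 [278.6, 188.4, 51.5, 42.6] [0.53771657 0.12429279 0.081     ] [0.53785361 0.12449494 0.081     ]
```

View pics/w4.png

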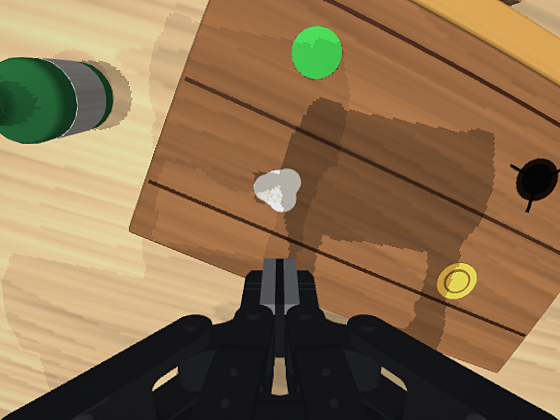

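The white patch sits at about (278,189), which gives (0.5375, 0.125). The hand is already above it, so I'll go straight down.

>>> move_arm(targets="0 0 -2 0 0 0 1;0 0 -4 0 0 0 1;0 0 -6 0 0 0 1;0 0 -8 0 0 0 1;0 0 -9.5 0 0 0 1;0 0 -10.4 0 0 0 1;0 0 -10.9 0 0 0 1;0 0 -10.9 0 0 0 1;0 0 -10.9 0 0 0 1;0 0 -10.9 0 0 0 1")

```text
time: 10.0
position: [0.538, 0.1253, 0.1125]
orientation: [180.0, -0.1, 16.9]
ft_force: [0.0, 0.4, 0.3]
finger_gap: 0.003
```

>>> move_arm(targets="0 0 0 0 0 0 1;0 0 0 0 0 0 1;0 0 0 0 0 0 1;0 0 0 0 0 0 1;0 0 0 0 0 0 1;0 0 0 0 0 0 1;0 0 0 0 0 0 1;0 0 0 0 0 0 1;0 0 0 0 0 0 1;0 0 0 0 0 0 1")

```text
time: 11.0
position: [0.538, 0.1253, 0.1124]
orientation: [180.0, -0.1, 16.9]
ft_force: [0.0, -1.1, 0.2]
finger_gap: 0.003
```

```bash
python3 - <<'E'
from h import *
im,d=camera("wrist");cv2.imwrite("pics/w5.png",im)
E
```

```text
(no output)
```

View pics/w5.png

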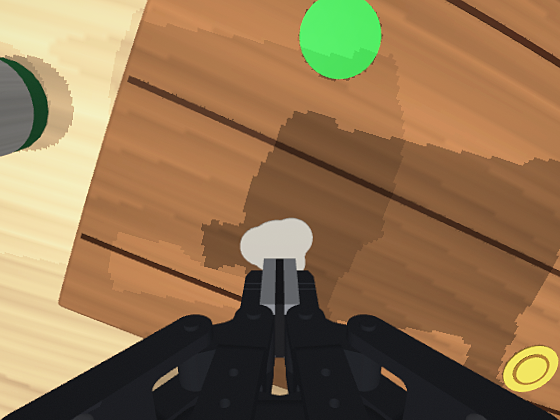

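The fingertips are over the patch, whose centre shows at about (278,247), the same place as at the knot. I'll keep holding, then raise.

>>> move_arm(targets="0 0 0 0 0 0 1;0 0 0 0 0 0 1;0 0 0 0 0 0 1;0 0 0 0 0 0 1;0 0 0 0 0 0 1;0 0 0 0 0 0 1;0 0 0 0 0 0 1;0 0 0 0 0 0 1;0 0 0 0 0 0 1;0 0 0 0 0 0 1")

```text
time: 12.05
position: [0.538, 0.1253, 0.1124]
orientation: [180.0, -0.1, 16.9]
ft_force: [0.3, 0.3, -0.4]
finger_gap: 0.001
```

>>> move_arm(targets="0 0 0 0 0 0 1;0 0 0 0 0 0 1;0 0 0 0 0 0 1;0 0 0 0 0 0 1;0 0 0 0 0 0 1")

```text
time: 12.55
position: [0.538, 0.1253, 0.1124]
orientation: [180.0, -0.1, 16.9]
ft_force: [0.6, -0.2, -0.5]
finger_gap: -0.0
```

>>> move_arm(targets="0 0 1 0 0 0 1;0 0 3 0 0 0 1;0 0 6 0 0 0 1;0 0 9 0 0 0 1;0 0 12 0 0 0 1;0 0 15 0 0 0 1;0 0 17 0 0 0 1;0 0 18.5 0 0 0 1;0 0 19 0 0 0 1;0 0 19 0 0 0 1")

```text
time: 13.55
position: [0.5381, 0.1253, 0.3032]
orientation: [179.9, -0.2, 16.9]
ft_force: [0.6, 0.6, -0.4]
finger_gap: -0.001
```

>>> move_arm(targets="0 0 0 0 0 0 1;0 0 0 0 0 0 1;0 0 0 0 0 0 1;0 0 0 0 0 0 1")

```text
time: 13.95
position: [0.538, 0.1253, 0.3027]
orientation: [179.9, -0.2, 16.9]
ft_force: [-0.0, -0.8, 0.0]
finger_gap: -0.001
```

```bash
python3 - <<'E'
from h import *
im,d=camera("scene");cv2.imwrite("pics/s6.png",im)
s=get_state();print(s["time"],s["position"],np.abs(s["joint_vel"]).max(),s["ft_force"])
E
```

```text
14.0 [0.53801945 0.12529906 0.30283877] 0.15942092558168858 [ 0.04158946 -0.28582373  0.50878368]
```

View pics/s6.png

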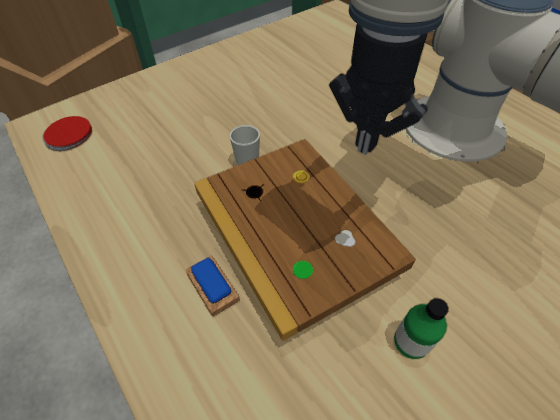

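The hand is 22 cm above the panel, and the panel, bottle, cup and sanding block are where they were at the start.

```bash
python3 -c "
from cell import *
print(job_done())"
```

```text
the job is handed in; nothing more can be done
None
```

I pointed out both flaws in the order you asked and handed the job in at about 14 s. The arm then stayed at rest, with the fingertips about 22 cm above the panel.

- **Knot:** with the fingers shut and pointing straight down, the tips held about 3.1 cm over it for roughly 2.75 s. They settled at (0.607, -0.075), and the cameras put the knot within about 2 mm of that.
- **Filler patch:** the tips held about 3.2 cm over it for roughly 2.5 s. They were at (0.538, 0.125), and the camera estimates agreed to within about 3 mm.
- **Between the flaws:** the hand crossed at about 18 cm above the panel and only came down directly over each target, so it was never low over the inlay or the green dot.
- **Contact:** the force readings stayed at about 1 N, which is sensor noise. The last picture shows the bottle, cup and sanding block undisturbed.
- **Checks that were off:** on first arriving at the knot the tips were about 4 mm high and 2 mm to the side, so I corrected them before holding. At the patch they stood about 1.5 mm higher than commanded, and I left that. No check failed.

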